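Comb the loose anode rods into the grooves of the bench tray

TASK

The ship is about to roll, and three anode rods lie askew across the ridges of the grooved tray. Take the red-handled rake from its rest, set it down on the tray's rails over the blue bay, and comb it slowly along to the other end, with its runners bearing lightly on the rails, so that every rod drops into a groove of its own; use only the rake on the rods and never press or push hard. Then set the rake back upright in its rest, let go, and leave the other things on the bench where they are.

Things in the scene. Friction and masses are not known exactly. Their poses are not given: they have to be found in the camera images.
- tray: Black tray fixed to the bench, 264 mm along own x (-140 to +124), 148 along own y. Origin at bench height under the middle groove. Own x: combing direction, from the blue bay to the other end. Nine grooves run along y, at x = -80, -60 ... +80 mm, each 14 mm wide, floor at z = 4. The grey ridges between them (x = -90 ... +90, 6 wide, round-topped) and the flat end bays are 16 high.
- tray_bay (a point): Middle of the blue bay: x = -114, y = 0, z = 22 mm in the tray; axes as the tray's. The bay is at x = -136 to -90. The rake's origin belongs over this point when it is set down to begin; the rail tops here are 1 mm below to 4 mm above this point.
- tray_far (a point): Point at x = +92, y = 0, z = 22 mm in the tray, axes as the tray's: where the rake's origin is at the end of the combing, 12 mm past the last groove's middle. The end walls and side lips, 32 high, have inner faces at tray x = -136, x = +120 and |y| = 69.
- tray_rail (a point): Point by the left rail: x = 0, y = +61.5, z = 22 mm in the tray. Two flat aluminium rails, |y| = 54 to 69, carry the runners. Their tops are at z = 22.5 to 24.5 at x = 0 and slope evenly up or down along x by up to 0.01 rad; both differ each time and are not measured. All is rigid, about 40 N per mm of height error: feel for the rails, keep 5 N, slide at 15 mm/s (faster, it chatters).
- rod_a: Brass-coloured round-ended rod, 10 mm thick, 100 long, about 60 g. Origin at its centre, own y along its length (x and z turn as it rolls). Starts askew on the ridges, 0.3 to 0.6 rad from the grooves, its centre 21 mm above the tray's origin; settled in a groove its centre is 9 mm above it.
- rod_b: Brass-coloured round-ended rod, 10 mm thick, 100 long, about 60 g. Origin at its centre, own y along its length (x and z turn as it rolls). Starts askew on the ridges, 0.3 to 0.6 rad from the grooves, its centre 21 mm above the tray's origin; settled in a groove its centre is 9 mm above it.
- rod_c: Brass-coloured round-ended rod, 10 mm thick, 100 long, about 60 g. Origin at its centre, own y along its length (x and z turn as it rolls). Starts askew on the ridges, 0.3 to 0.6 rad from the grooves, its centre 21 mm above the tray's origin; settled in a groove its centre is 9 mm above it.
- rake: Rake, about 0.2 kg, standing on the rest. Origin mid-way between the runners at the level of their undersides; own x the way it is drawn (front and back alike), own y along the head, z up. White runners at y = -60 and +60 mm, 8 wide, 36 long, round-ended, slippery (friction about 0.25). A 14 mm thick bar (z = 15 to 27) joins them.
- rake_grip (a point): Grip point in the red handle, 62 mm above the rake's origin; axes as the rake's. The handle is 24 mm along own x, 34 along y, z = 27 to 83 mm above the origin: grip it from above, firmly (about 45 N), fingers closing along the rake's x; finger ends may reach down to 40 mm above the rake's origin.
- rake_tines (a point): Tip of the middle tine, 5 mm below the rake's origin. Seven square steel tines, 6 mm thick, 16 apart, at y = -48 to +48 mm, x = 0. On the rails the tips pass 0.5 to 4.5 mm above the ridges, clear of settled rods, 3 mm from either rail. A half-sunk rod can wedge between tines and the next ridge: the drag, else a few N, climbs steeply; draw back about 10 mm and it drops in.
- rest: Dark steel rest fixed to the bench, 80 mm along own x, 150 along own y, left or right of the tray. Origin under its centre at bench height. Two raised rails at y = -60 and +60, 16 wide, top at z = 20 mm, carry the runners; yellow stops 6 mm higher at |x| = 28 to 40 leave the 36 mm runners 10 mm to spare each way.
- rest_seat (a point): Where the rake's origin belongs on the rest: its centre, 20 mm above the bench; axes as the rest's.
- adapter: Bystander: black power adapter, 130 x 55 x 32 mm, origin under its centre; on the other side of the tray from the rest.
- tape: Bystander: yellow roll, 90 mm across, 45 mm high, origin under its centre.
- jar: Bystander: white jar with blue cap, 60 mm across, 85 mm high, origin under its centre.
- driver: Bystander: orange-handled screwdriver lying on the bench, about 200 mm long.
- sample: Bystander: clear bottle with blue cap, 54 mm across, 130 mm high, origin under its centre.
- mug: Bystander: blue mug, 80 mm across, 90 mm high, origin under its centre.
Not all that is in view belongs to the job. Leave any green or white look-alike of the rod_c alone. Leave any turquoise look-alike of the rest alone.

How it is judged:
By the outcome, as a careful person would: the job done as asked, in the order asked, and still so for the second after the job is handed in, with the robot touching nothing.
It also fails if it takes over 72 s, if anything falls off the work surface, if the arm or the gripper's body presses on something with over 40 N, if the wrist force passes 120 N, or if a joint passes its speed limit or range.

ROBOT

A 7-joint arm with a two-finger parallel gripper is mounted at the origin on the work surface. World frame = base frame: x ahead of the robot, y to its left, z up, the work surface at z = 0. Lengths are in m, angles in rad, forces in N, time in s.
With the tool pointing down it reaches from about 0.425 to 0.825 m from the base axis. Payload 3.6 kg.
Tool frame: the origin (TCP) lies at the very end of the fingers, on their centre line; the grasp point (between the pads) lies 19 mm behind it; z points along the fingers, y is the line along which they close (so a half turn about z gives the same grasp; the last joint's range is limited). The gripper opens to 93 mm and grips with 3 to 60 N. Pads are 15 mm wide; open, the fingers measure 128 mm over their backs; the gripper's body (75 mm by 188 mm) begins 65 mm behind the grasp point.
Start: joints at [1.175, 0.615, -0.013, 1.423, 0.008, 1.103, -0.04], TCP at [0.234, -0.606, 0.219] pointing down, gripper open.
Joint ranges: [-3.12, 3.12], [-0.3, 2.06], [-1.34, 1.32], [0.26, 2.42], [-1.36, 4.5], [0.01, 1.98], [-2.84, 2.84]. Speed limits (rad/s): [2.79, 2.79, 3.14, 3.14, 3.14, 3.14, 3.14].

INTERFACE

Orientations are given as a unit quaternion [w, x, y, z].
In Python, from cell import telemetry, cams, order gives the robot as it stands.
- The arm moves only by the tool move_arm, never from a script. Its argument "series" is a list of rows, each a list of 7 numbers: the shift along the tool's x, y, z normalised to -1 to 1, where 1 is 12 cm, then the turn, a rotation vector about the tool's x, y, z normalised to -1 to 1, where 1 is 45 degrees, then the opening, from -1 (shut) to 1 (fully open). In form: [[tx, ty, tz, ax, ay, az, jaw], ...]. A call has 1 to 12 rows; each row is the pose to reach, as a shift and turn from the pose commanded when the call began, along the tool's axes at that moment; what a row does not reach only later rows make up. A row lasts 1/10 s, in which the tool goes at most 50 mm and 8.59 degrees, less where a joint would pass 70% of its speed; a pose out of reach is approached as far as the arm can. A call with a number of a shift or a turn outside -1 to 1 is refused whole. A call with a gripper value outside its range is refused whole. The fingers move at their own pace and stop on an object; "squeeze" is the grip in N (left out, the last holds). Time passes only in rows, so rows that repeat a pose let the fingers close. It gives the time, the measured TCP pose, the force, the opening and the grip force at its end, in the units of the state.
- telemetry.read_state(): the state, without advancing time (a new reading comes with each control period).
- cams.capture(name): name is "scene" or "top" or "wrist"; returns (picture, depth): 384x512x3 uint8, red, green, blue; 384x512 float32, m along the optical axis (not along the pixel's ray), 0 where there is no reading.
- cams.get_calibration(name): a dict with "intrinsics" (3x3 intrinsics, pixels), "pose" (4x4, takes a point from camera to world coordinates); the wrist camera has in their place "tool_from_camera" (4x4, takes a point from camera to tool coordinates, whose origin is the TCP and whose axes are the flange's). Camera axes: x right, y down, z forward; pixel columns grow to the right and rows downward; lengths in m; the calibration is good to about 2 mm. The wrist camera is an equidistant fisheye: a pixel r from the principal point sees the ray r / f radians off the axis. A picture is of the moment at which its call begins: read the wrist's pose just before it. get_calibration takes no time and is no camera call.
- order.sign_off(): hands the job in; it is judged then, once.
The state is a dict: "time": time; "joint_positions": joint angles; "dq": joint speeds; "tau": joint torques, N m; "ee_pos": TCP position; "ee_rot": TCP orientation; "wrist_force": force on the tool from outside, world axes, zero at the start; "torque": the same for the moment, N m; "grip_width": finger opening in m; "gripper_force": force on a finger pad.
Only numpy, scipy, OpenCV 4.12 (cv2) and the standard library are available. Lean on these libraries where they do the work, as an engineer would, in place of code of your own. Each camera call takes 0.05 s, during which the arm holds its last target. There are 200 camera calls.

## Working session

There is one attempt and no reset: what is moved stays moved. The work goes in short steps, Python scripts to look and compute and a tool call to move; the robot and the scene stay as the last step left them, time stands still between calls to the robot, and variables do not carry over. Pictures are saved under pics/ and viewed, at most 13 in all, crops included, and the job is handed in when it is done.

Besides the shell and the picture viewer there is one more tool, called as a command line: name --pt "numbers of a row" for each row, then --argument value for the rest. move_arm: Moves the arm, as the interface text tells. Its arguments: {"type":"object","properties":{"series":{"type":"array","items":{"type":"array","items":{"type":"number","minimum":-1,"maximum":1}}},"squeeze":{"type":"number"}},"required":["series"]}

```bash
mkdir -p pics; ls
python3 - <<'E'
from cell import telemetry,cams
import cv2,numpy as np
s=telemetry.read_state();print(s['time'],s['ee_pos'],s['ee_rot'],s['wrist_force'],s['grip_width'])
for n in['scene','top']:
    p,d=cams.capture(n);cv2.imwrite(f'pics/{n}0.png',p[:,:,::-1]);np.savez(f'{n}0.npz',p=p,d=d)
    c=cams.get_calibration(n);print(n,np.round(c['intrinsics'],1).tolist(),np.round(c['pose'],4).tolist(),(d>0).mean())
E
```

```text
pics
0.0 [ 0.23404837 -0.60557729  0.21750398] [-1.22674800e-03  9.83043534e-01  1.83368080e-01 -2.30287280e-04] [0.93170651 0.40798069 1.87938572] 0.09329614973217376
scene [[436.6, 0.0, 252.5], [0.0, 436.6, 192.1], [0.0, 0.0, 1.0]] [[-0.7317, 0.4571, -0.5057, 1.1852], [0.6814, 0.509, -0.5259, 0.6989], [0.017, -0.7293, -0.6839, 0.9827], [0.0, 0.0, 0.0, 1.0]] 0.9961903889973959
top [[468.5, 0.0, 246.6], [0.0, 468.5, 190.1], [0.0, 0.0, 1.0]] [[-0.0222, -0.9962, 0.0845, 0.4121], [-0.9994, 0.0242, 0.0232, 0.0183], [-0.0252, -0.084, -0.9962, 1.2838], [0.0, 0.0, 0.0, 1.0]] 0.9959818522135416
```

View pics/top0.png

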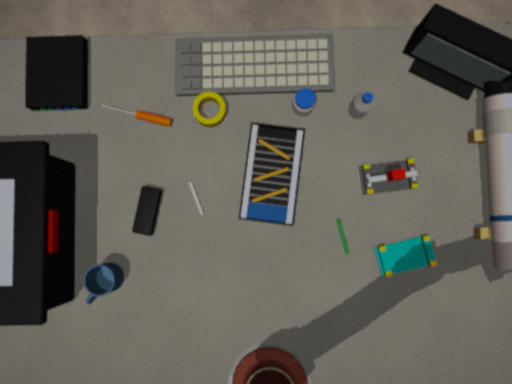

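View pics/scene0.png

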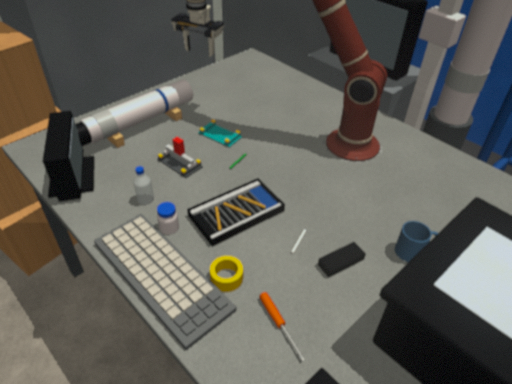

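The top view shows the tray at about (272,173), with its blue bay at (265,213) on the robot's side and three rods at (274,149), (270,174) and (270,195). There are two rest candidates. The dark one at (390,176) carries the red-handled rake, so it fits. The turquoise one at (406,256) is the look-alike. The green stick at (342,236) and the white one at (196,198) are rod look-alikes and stay put. Next I'll measure and confirm in a crop.

```bash
cat > h.py <<'E'
import numpy as np,cv2
from cell import cams,telemetry
def ray(n,uv,z):
    c=cams.get_calibration(n);K=c['intrinsics'];T=np.array(c['pose'])
    uv=np.atleast_2d(uv).astype(float)
    d=np.c_[uv,np.ones(len(uv))]@np.linalg.inv(K).T@T[:3,:3].T
    o=T[:3,3];return o+d*((z-o[2])/d[:,2])[:,None]
def blobs(m,amin=8):
    n,l,s,c=cv2.connectedComponentsWithStats(m.astype(np.uint8))
    return [(s[i,4],c[i],l==i) for i in range(1,n) if s[i,4]>=amin]
E
python3 - <<'E'
from h import *
for n,roi in[('top',(100,240,230,430)),('scene',(110,250,140,300))]:
    f=np.load(n+'0.npz');p=f['p'];hsv=cv2.cvtColor(p,cv2.COLOR_RGB2HSV).astype(int)
    H,S,V=hsv[...,0],hsv[...,1],hsv[...,2]
    R=np.zeros(H.shape,bool);a,b,c,d=roi;R[a:b,c:d]=1
    for name,m,z in[('red',((H<6)|(H>174))&(S>150)&(V>80),.103),('yel',(H>24)&(H<34)&(S>150)&(V>70),.026),('brass',(H>12)&(H<25)&(S>130)&(V>70),.021),('blue',(H>100)&(H<120)&(S>130)&(V>60),.016),('white',(S<60)&(V>150),.023)]:
        for A,ce,mm in blobs(m&R):
            rc=cv2.minAreaRect(np.argwhere(mm)[:,::-1].astype(np.float32));
            print(n,name,A,np.round(ce,1),np.round(ray(n,ce,z)[0],4),'box',np.round(ray(n,cv2.boxPoints(rc),z)[:,:2],3).tolist())
p=np.load('top0.npz')['p'][115:275,225:440];cv2.imwrite('pics/crop1.png',cv2.resize(p[:,:,::-1],None,fx=3.7,fy=3.7,interpolation=cv2.INTER_CUBIC))
E
```

```text
top red 145 [397.5 174. ] [ 0.5438 -0.3349  0.103 ] box [[0.556, -0.316], [0.559, -0.351], [0.532, -0.353], [0.528, -0.318]]
top yel 31 [410.  160.9] [ 0.587  -0.3929  0.026 ] box [[0.592, -0.385], [0.592, -0.401], [0.581, -0.401], [0.581, -0.385]]
top yel 32 [365.9 166.1] [ 0.576  -0.2746  0.026 ] box [[0.582, -0.267], [0.581, -0.283], [0.571, -0.283], [0.571, -0.267]]
top yel 34 [414.  185.4] [ 0.5208 -0.4     0.026 ] box [[0.527, -0.392], [0.527, -0.408], [0.514, -0.408], [0.514, -0.392]]
top yel 34 [369.3 191. ] [ 0.5086 -0.2808  0.026 ] box [[0.514, -0.272], [0.514, -0.291], [0.503, -0.29], [0.503, -0.272]]
top yel 27 [425.8 237.4] [ 0.3818 -0.4239  0.026 ] box [[0.388, -0.417], [0.388, -0.433], [0.377, -0.432], [0.378, -0.416]]
top brass 162 [273.5 148.8] [ 0.6305 -0.028   0.021 ] box [[0.652, 0.018], [0.663, 0.01], [0.608, -0.074], [0.597, -0.067]]
top brass 163 [271.2 173.8] [ 0.5622 -0.0198  0.021 ] box [[0.554, 0.029], [0.583, -0.065], [0.57, -0.069], [0.541, 0.026]]
top brass 161 [269.5 194.5] [ 0.506  -0.0138  0.021 ] box [[0.497, 0.035], [0.527, -0.059], [0.515, -0.063],
[... 3081 characters left out ...]
23 ] box [[0.673, -0.107], [0.426, -0.069], [0.433, -0.054], [0.678, -0.093]]
scene white 165 [244.4 220.4] [0.5784 0.0356 0.023 ] box [[0.691, 0.015], [0.448, 0.05], [0.452, 0.059], [0.694, 0.023]]
scene white 38 [171.2 218.7] [ 0.7373 -0.1166  0.023 ] box [[0.756, -0.122], [0.713, -0.127], [0.716, -0.111], [0.759, -0.107]]
scene white 350 [153.8 235.2] [ 0.8126 -0.0964  0.023 ] box [[0.827, -0.177], [0.8, -0.186], [0.801, -0.02], [0.826, -0.013]]
scene white 149 [146.  242.9] [ 0.8451 -0.0869  0.023 ] box [[0.86, -0.123], [0.835, -0.131], [0.835, -0.05], [0.859, -0.043]]
scene white 55 [296.2 243.6] [0.5296 0.2022 0.023 ] box [[0.555, 0.206], [0.499, 0.185], [0.497, 0.198], [0.553, 0.218]]
```

View pics/crop1.png

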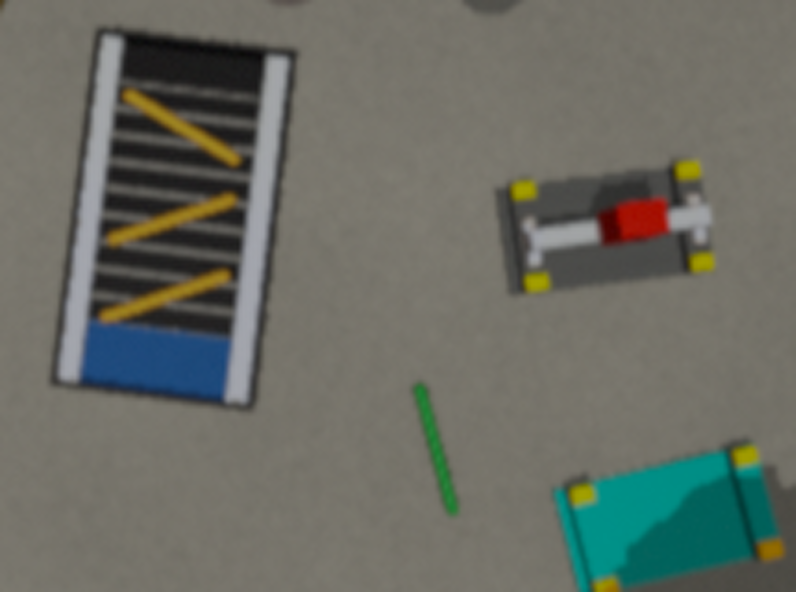

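The crop confirms it: the dark rest with the rake is on the right, the turquoise decoy below it, and the tray's blue bay is nearest the robot. Estimates: rest (0.548,-0.337) at yaw about +6°, tray origin (0.567,-0.022) at yaw about -8.5°. I'll start moving now.

Add to h.py:
```python
from scipy.spatial.transform import Rotation as Ro
def plan(x,y,z,yaw,st=None):
    """units for the move to TCP xyz, tool pointing down with tool x at yaw deg"""
    s=telemetry.read_state();q=np.array(s['ee_rot']);R=Ro.from_quat(q[[1,2,3,0]])
    T=Ro.from_euler('z',yaw,degrees=True)*Ro.from_euler('x',180,degrees=True)
    t=R.inv().apply(np.array([x,y,z])-s['ee_pos'])/.12
    r=(R.inv()*T).as_rotvec()/(np.pi/4)
    print('t',s['time'],'pos',np.round(s['ee_pos'],4),'F',np.round(s['wrist_force'],1),'plan',np.round(t,3),np.round(r,3))
```

```text
(no output)
```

move_arm --pt "1 -0.36 -0.2 0 0 -0.84 1" --pt "1 -0.36 -0.2 0 0 -0.84 1" --pt "1 -0.36 -0.2 0 0 -0.84 1" --pt "1 -0.36 -0.2 0 0 -0.84 1" --pt "1 -0.36 -0.2 0 0 -0.84 1"

```text
time: 0.6
ee_pos: [0.332, -0.5213, 0.2425]
ee_rot: [-0.0, 0.869, 0.495, 0.0]
wrist_force: [-0.5, -0.6, -0.8]
grip_width: 0.0928
gripper_force: 0.0
```

```bash
python3 -c "
from h import *
plan(.545,-.336,.25,97)"
```

```text
t 0.6 pos [ 0.332  -0.5213  0.2425] F [-0.5 -0.6 -0.8] plan [ 2.234  0.74  -0.061] [-0.    -0.001 -0.837]
```

move_arm --pt "1 0.74 -0.1 0 0 -0.84 1" --pt "1 0.74 -0.1 0 0 -0.84 1" --pt "1 0.74 -0.1 0 0 -0.84 1" --pt "1 0.74 -0.1 0 0 -0.84 1" --pt "1 0.74 -0.1 0 0 -0.84 1"

```text
time: 1.1
ee_pos: [0.4707, -0.4636, 0.2538]
ee_rot: [-0.001, 0.661, 0.75, 0.001]
wrist_force: [-1.1, 0.3, -0.3]
grip_width: 0.0928
gripper_force: 0.0
```

```bash
python3 -c "
from h import *
plan(.545,-.336,.25,97)"
```

```text
t 1.1 pos [ 0.4707 -0.4636  0.2538] F [-1.1  0.3 -0.3] plan [0.977 0.748 0.034] [ 0.    -0.002  0.005]
```

move_arm --pt "0.98 0.75 0 0 0 0 1" --pt "0.98 0.75 0 0 0 0 1" --pt "0.98 0.75 0 0 0 0 1" --pt "0.98 0.75 0 0 0 0 1" --pt "0.98 0.75 0 0 0 0 1"

```text
time: 1.6
ee_pos: [0.5449, -0.3366, 0.2543]
ee_rot: [-0.0, 0.663, 0.749, -0.0]
wrist_force: [-0.3, -0.2, -0.5]
grip_width: 0.0931
gripper_force: 0.0
```

Run:
```python
from h import *
plan(.545,-.336,.25,97)
s=telemetry.read_state();p,d=cams.capture('wrist');c=cams.get_calibration('wrist');print({k:np.round(v,3).tolist() if not isinstance(v,(str,dict)) else v for k,v in c.items()})
np.savez('w1.npz',p=p,d=d,pos=s['ee_pos'],q=s['ee_rot']);cv2.imwrite('pics/w1.png',p[:,:,::-1])
```

```text
t 1.6 pos [ 0.5449 -0.3366  0.2543] F [-0.3 -0.2 -0.5] plan [0.005 0.001 0.036] [-0.001 -0.001 -0.001]
{'intrinsics': [[297.319, 0.0, 250.443], [0.0, 297.319, 187.092], [0.0, 0.0, 1.0]], 'tool_from_camera': [[-0.001, -0.966, -0.258, 0.072], [1.0, -0.0, -0.001, 0.0], [0.001, -0.258, 0.966, -0.166], [0.0, 0.0, 0.0, 1.0]]}
```

View pics/w1.png

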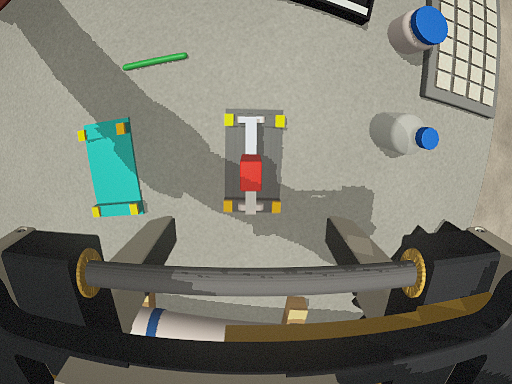

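The wrist view shows the rake with its handle at (251,173) and the rest's yellow stops at (229,119), (280,121), (228,206) and (276,208). I'll compute the poses from these.

```bash
cat >> h.py <<'E'
def wray(f,uv,z):
    c=cams.get_calibration('wrist');K=c['intrinsics'];T=np.array(c['tool_from_camera'])
    uv=np.atleast_2d(uv).astype(float)-K[:2,2];r=np.linalg.norm(uv,axis=1);th=r/K[0,0]
    d=np.c_[uv/np.maximum(r,1e-9)[:,None]*np.sin(th)[:,None],np.cos(th)]
    R=Ro.from_quat(np.array(f['q'])[[1,2,3,0]])
    d=R.apply(d@T[:3,:3].T);o=R.apply(T[:3,3])+f['pos'];return o+d*((z-o[2])/d[:,2])[:,None]
def ms(p):
    h=cv2.cvtColor(p,cv2.COLOR_RGB2HSV).astype(int);return h[...,0],h[...,1],h[...,2]
E
python3 - <<'E'
from h import *
f=np.load('w1.npz');p=f['p'];H,S,V=ms(p)
R=np.zeros(H.shape,bool);R[100:215,215:295]=1
for name,m,z in[('red',((H<6)|(H>174))&(S>150)&(V>60),.103),('redtop',((H<6)|(H>174))&(S>150)&(V>200),.103),('yel',(H>15)&(H<34)&(S>150)&(V>70),.026),('white',(S<60)&(V>130),.047)]:
    for A,ce,mm in blobs(m&R):
        rc=cv2.minAreaRect(np.argwhere(mm)[:,::-1].astype(np.float32));bx=cv2.boxPoints(rc)
        print(name,A,np.round(ce,1),np.round(ray('top',ce,z)[0]*0+wray(f,ce,z)[0],4),'px',np.round(bx).tolist(),np.round(wray(f,bx,z)[:,:2],3).tolist())
print(np.unique(V[((H<6)|(H>174))&(S>150)&R]//20,return_counts=True))
c=p[100:220,205:305];cv2.imwrite('pics/c2.png',cv2.resize(c[:,:,::-1],None,fx=5,fy=5,interpolation=cv2.INTER_CUBIC))
E
```

```text
red 761 [250.3 172.7] [ 0.5444 -0.3337  0.103 ] px [[240.0, 154.0], [261.0, 154.0], [261.0, 190.0], [240.0, 190.0]] [[0.531, -0.314], [0.553, -0.312], [0.559, -0.352], [0.535, -0.354]]
redtop 386 [250.8 170.8] [ 0.5447 -0.3315  0.103 ] px [[240.0, 183.0], [240.0, 162.0], [261.0, 162.0], [261.0, 183.0]] [[0.535, -0.347], [0.532, -0.323], [0.554, -0.32], [0.557, -0.344]]
yel 97 [228.5 119.4] [ 0.5091 -0.282   0.026 ] px [[224.0, 125.0], [225.0, 113.0], [233.0, 114.0], [232.0, 126.0]] [[0.504, -0.29], [0.504, -0.274], [0.514, -0.274], [0.514, -0.29]]
yel 108 [279.6 120.6] [ 0.5761 -0.2752  0.026 ] px [[275.0, 115.0], [284.0, 115.0], [284.0, 126.0], [275.0, 126.0]] [[0.569, -0.269], [0.581, -0.267], [0.583, -0.282], [0.571, -0.283]]
yel 93 [227.6 205.3] [ 0.5203 -0.4003  0.026 ] px [[224.0, 200.0], [231.0, 200.0], [231.0, 211.0], [224.0, 211.0]] [[0.515, -0.393], [0.524, -0.392], [0.526, -0.408], [0.516, -0.409]]
yel 105 [275.9 206.5] [ 0.5877 -0.3938  0.026 ] px [[272.0, 201.0], [280.0, 201.0], [280.0, 212.0], [272.0, 212.0]] [[0.581, -0.386], [0.592, -0.385], [0.595, -0.401], [0.583, -
[... 1604 characters left out ...]
4.0]] [[0.501, -0.354], [0.515, -0.352], [0.52, -0.406], [0.505, -0.407]]
white 21 [281.1 192.4] [ 0.589  -0.3669  0.047 ] px [[279.0, 199.0], [281.0, 187.0], [285.0, 188.0], [282.0, 199.0]] [[0.587, -0.376], [0.588, -0.36], [0.593, -0.36], [0.592, -0.376]]
white 370 [249.8 204. ] [ 0.5502 -0.3877  0.047 ] px [[238.0, 191.0], [262.0, 191.0], [262.0, 214.0], [238.0, 214.0]] [[0.533, -0.372], [0.564, -0.368], [0.568, -0.4], [0.536, -0.404]]
white 10 [289.6 204.2] [ 0.6028 -0.3817  0.047 ] px [[286.0, 202.0], [289.0, 201.0], [292.0, 206.0], [290.0, 208.0]] [[0.598, -0.38], [0.601, -0.377], [0.606, -0.384], [0.603, -0.386]]
(array([ 6,  7,  8,  9, 10, 11]), array([ 87,  34,  44, 210,  22, 364]))
```

View pics/c2.png

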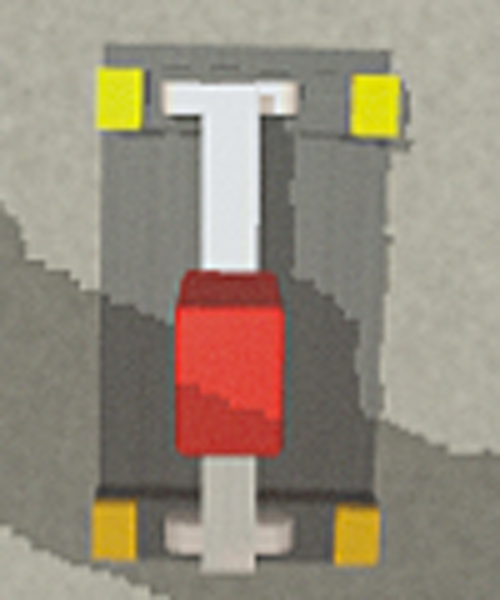

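The handle's top face spans about (240–261.6, 161–191) and its bar runs from (251.3,117) to (250.5,214). The rake sits squarely between the stops.

Run:
```python
from h import *
f=np.load('w1.npz')
print(wray(f,[[250.9,176.2],[240.2,161.2],[261.6,161.2],[240.2,191.2],[261.6,191.2]],.103)[:,:2].round(4))
a=wray(f,[[251.3,117],[250.5,214]],.047);print(a.round(4),a.mean(0),np.degrees(np.arctan2(*(a[0]-a[1])[[1,0]]))-90,np.linalg.norm(a[0]-a[1]))
s=np.array([wray(f,[u],.026)[0] for u in[(228.5,119.4),(279.6,120.6),(227.6,205.3),(275.9,206.5)]]);print(s.mean(0));
for i,j in((0,2),(1,3)):print(np.degrees(np.arctan2(*(s[i]-s[j])[[1,0]]))-90)
for i,j in((1,0),(3,2)):print(np.degrees(np.arctan2(*(s[i]-s[j])[[1,0]])))
```

```text
[[ 0.5455 -0.3375]
 [ 0.532  -0.3223]
 [ 0.555  -0.3195]
 [ 0.5358 -0.3558]
 [ 0.5594 -0.353 ]]
[[ 0.5384 -0.2748  0.047 ]
 [ 0.5528 -0.4015  0.047 ]] [ 0.54560345 -0.33817167  0.047     ] 6.478343583063037 0.12755673748799157
[ 0.54830621 -0.33782377  0.026     ]
5.446126783765763
5.579629863333196
5.673395612747416
5.4343761676843405
```

move_arm --pt "-0.01 0.01 0.9 0 0 0.01 0.2" --pt "-0.01 0.01 0.9 0 0 0.01 0.2" --pt "-0.01 0.01 0.9 0 0 0.01 0.2" --pt "-0.01 0.01 0.9 0 0 0.01 0.2"

```text
time: 2.05
ee_pos: [0.5438, -0.3409, 0.1452]
ee_rot: [-0.002, 0.668, 0.744, -0.001]
wrist_force: [0.7, 0.9, 0.2]
grip_width: 0.066
gripper_force: 0.0
```

```bash
python3 -c "
from h import *
plan(.5455,-.338,.064,96.4)"
```

```text
t 2.05 pos [ 0.5438 -0.3409  0.1452] F [0.7 0.9 0.2] plan [0.022 0.019 0.677] [-0.005 -0.002 -0.006]
```

move_arm --pt "0 0.01 0.3 0 0 0 0.2" --pt "0 0.01 0.6 0 0 0 0.2" --pt "0 0.01 0.7 0 0 0 0.2" --pt "0 0.01 0.7 0 0 0 0.2" --pt "0 0.01 0.7 0 0 0 0.2"

```text
time: 2.55
ee_pos: [0.5485, -0.3404, 0.0652]
ee_rot: [0.002, 0.668, 0.745, 0.001]
wrist_force: [0.0, 0.3, -0.2]
grip_width: 0.056
gripper_force: 0.0
```

```bash
python3 -c "
from h import *
plan(.5455,-.338,.064,96.4)"
```

```text
t 2.55 pos [ 0.5485 -0.3404  0.0652] F [ 0.   0.3 -0.2] plan [ 0.023 -0.023  0.01 ] [ 0.005  0.003 -0.003]
```

move_arm --pt "0.02 -0.02 0.01 0 0 0 0.2" --pt "0.02 -0.02 0.01 0 0 0 0.2" --pt "0.02 -0.02 0.01 0 0 0 0.2"

```text
time: 2.85
ee_pos: [0.5446, -0.3374, 0.0626]
ee_rot: [0.001, 0.667, 0.745, 0.0]
wrist_force: [0.5, -0.2, 0.5]
grip_width: 0.0556
gripper_force: 0.0
```

```bash
python3 -c "
from h import *
plan(.5455,-.338,.064,96.4)"
```

```text
t 2.85 pos [ 0.5446 -0.3374  0.0626] F [ 0.5 -0.2  0.5] plan [-0.006  0.007 -0.012] [ 0.002  0.001 -0.003]
```

move_arm --pt "0 0 0 0 0 0 -1" --pt "0 0 0 0 0 0 -1" --pt "0 0 0 0 0 0 -1" --pt "0 0 0 0 0 0 -1" --pt "0 0 0 0 0 0 -1" --pt "0 0 0 0 0 0 -1" --pt "0 0 0 0 0 0 -1" --squeeze 45

```text
time: 3.55
ee_pos: [0.5443, -0.3372, 0.0614]
ee_rot: [0.0, 0.667, 0.745, 0.0]
wrist_force: [0.9, -0.2, -0.6]
grip_width: 0.0237
gripper_force: 45.0
```

move_arm --pt "0 0 -0.2 0 0 0 -1" --pt "0 0 -0.5 0 0 0 -1" --pt "0 0 -0.8 0 0 0 -1" --pt "0 0 -0.8 0 0 0 -1" --pt "0 0 -0.8 0 0 0 -1"

```text
time: 4.05
ee_pos: [0.5436, -0.3371, 0.1572]
ee_rot: [-0.0, 0.667, 0.745, -0.0]
wrist_force: [-1.0, -0.2, -2.7]
grip_width: 0.0236
gripper_force: 45.0
```

Run:
```python
from h import *
plan(.454,-.005,.157,81.5)
s=telemetry.read_state();p,d=cams.capture('wrist')
np.savez('w2.npz',p=p,d=d,pos=s['ee_pos'],q=s['ee_rot']);cv2.imwrite('pics/w2.png',p[:,:,::-1])
```

```text
t 4.05 pos [ 0.5436 -0.3371  0.1572] F [-1.  -0.2 -2.7] plan [ 2.832e+00 -4.400e-01  2.000e-03] [-0.001  0.     0.328]
```

View pics/w2.png

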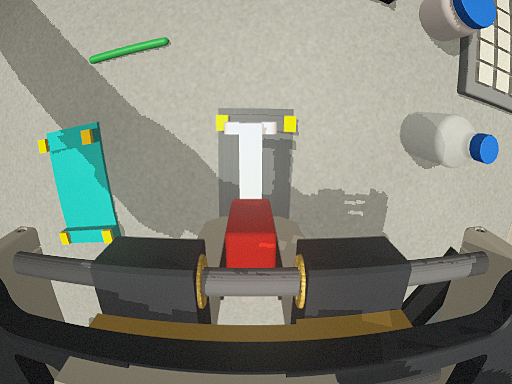

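The rake is held, with its far bar end at (251,125) and the empty rest below. I'll compute the in-hand offset and start the transfer.

Run:
```python
from h import *
f=np.load('w2.npz');H,S,V=ms(f['p'])
# bar edges by row
for v in(128,140,150,160,175,190):
    row=np.where((V[v,225:285]>190)&(S[v,225:285]<60))[0]+225;print(v,row.min(),row.max(),end='; ')
col=f['p'][112:130,250].astype(int).sum(1);print(col)
R=Ro.from_quat(f['q'][[1,2,3,0]])
for uv in[(251,123.5),(250.3,195)]:
    print(R.inv().apply(wray(f,[uv],f['pos'][2]-.0145)-f['pos']).round(4))
```

```text
128 225 275; 140 239 261; 150 239 261; 160 239 261; 175 239 261; 190 240 261; [432 438 438 442 428 441 434 436 441 434 512 684 744 734 727 730 727 729]
[[0.063  0.0005 0.0145]]
[[0.018  0.0001 0.0145]]
```

move_arm --pt "0.3 -0.05 0 0 0 0.07 -1" --pt "0.7 -0.1 0 0 0 0.15 -1" --pt "1 -0.15 0 0 0 0.25 -1" --pt "1 -0.15 0 0 0 0.33 -1" --pt "1 -0.15 0 0 0 0.33 -1"

```text
time: 4.6
ee_pos: [0.5116, -0.2182, 0.1557]
ee_rot: [-0.002, 0.757, 0.653, -0.001]
wrist_force: [0.4, -1.1, -3.0]
grip_width: 0.0233
gripper_force: 45.0
```

```bash
python3 -c "
from h import *
plan(.454,-.005,.157,81.5)"
```

```text
t 4.6 pos [ 0.5116 -0.2182  0.1557] F [ 0.4 -1.1 -3. ] plan [ 1.688 -0.735 -0.007] [-0.006 -0.001  0.002]
```

move_arm --pt "0.4 -0.15 0 0 0 0 -1" --pt "0.8 -0.35 0 0 0 0 -1" --pt "0.9 -0.4 0 0 0 0 -1" --pt "0.9 -0.4 0 0 0 0 -1" --pt "0.9 -0.4 0 0 0 0 -1"

```text
time: 5.1
ee_pos: [0.4816, -0.1074, 0.1567]
ee_rot: [-0.0, 0.758, 0.652, -0.001]
wrist_force: [-0.6, 0.4, -2.1]
grip_width: 0.0236
gripper_force: 45.0
```

Run:
```python
from h import *
plan(.454,-.005,.157,81.5)
s=telemetry.read_state();p,d=cams.capture('wrist')
np.savez('w3.npz',p=p,d=d,pos=s['ee_pos'],q=s['ee_rot']);cv2.imwrite('pics/w3.png',p[:,:,::-1])
```

```text
t 5.1 pos [ 0.4816 -0.1074  0.1567] F [-0.6  0.4 -2.1] plan [ 0.81  -0.355 -0.003] [-0.001  0.001 -0.002]
```

View pics/w3.png

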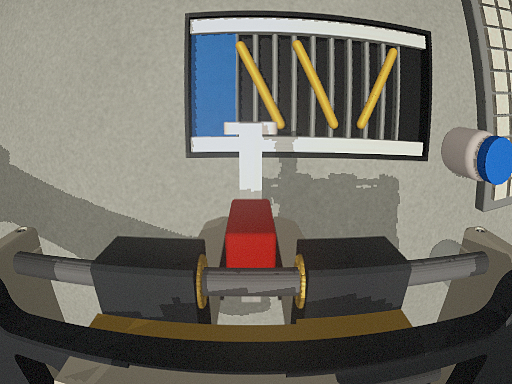

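The wrist view shows the tray from (187,14) to (431,160), with the blue bay at left (192–237, 35–137). Rod centres are near (261,84), (315,84) and (378,88). I'll refine the tray pose from the inner rail edges and the bay edges.

Run:
```python
from h import *
f=np.load('w3.npz');p=f['p'];H,S,V=ms(p)
W=(S<60)&(V>150)
up=[];lo=[]
for u in range(200,420,4):
    c=np.where(W[10:55,u])[0]+10
    if len(c): up.append((u,c.max()+.5))
    if u>285:
        c=np.where(W[120:160,u])[0]+120
        if len(c): lo.append((u,c.min()-.5))
a=wray(f,up,.0235)[:,:2];b=wray(f,lo,.0235)[:,:2]
def fit(q):
    vx,vy,x,y=cv2.fitLine(q.astype(np.float32),cv2.DIST_HUBER,0,.001,.001).ravel();return np.array([x,y]),np.array([vx,vy])*np.sign(vx)
ca,da=fit(a);cb,db=fit(b);print('rail yaw',[np.degrees(np.arctan2(d[1],d[0])) for d in(da,db)])
d=da+db;d/=np.linalg.norm(d);n=np.array([-d[1],d[0]]);ya,yb=ca@n,cb@n;print('inner gap',ya-yb)
B=(H>100)&(H<120)&(S>120)&(V>50);B[:, :150]=0;B[:,260:]=0
L=[];Rr=[]
for v in range(50,118,3):
    r=np.where(B[v])[0]
    L.append((r.min()-.5,v));Rr.append((r.max()+.5,v))
l=wray(f,L,.016)[:,:2]@d;r=wray(f,Rr,.016)[:,:2]@d
print('bay',np.median(l),np.median(r),np.std(r),np.median(r)-np.median(l))
yc=(ya+yb)/2
for nm,x0 in(('L',np.median(l)+.136),('R',np.median(r)+.092)):print(nm,x0*d+yc*n)
o=(np.median(l)+.136+np.median(r)+.092)/2*d+yc*n;print('origin',o)
print('yaw',np.degrees(np.arctan2(d[1],d[0])),'bay pt',o-.114*d,'far',o+.092*d)
M=(H>12)&(H<28)&(S>130)&(V>70);M[:30]=0;M[132:]=0
for A,ce,mm in blobs(M,60):
    q=wray(f,np.argwhere(mm)[:,::-1],.021)[:,:2]-o;q=np.c_[q@d,q@n];c_,d_=fit(q);print('rod',A,(c_*1000).round(),'ext x',(q[:,0].min()*1e3).round(),(q[:,0].max()*1e3).round(),'y',(q[:,1].min()*1e3).round(),(q[:,1].max()*1e3).round())
```

```text
rail yaw [np.float32(-8.570172), np.float32(-8.635481)]
inner gap 0.10768104
bay 0.43062386823076687 0.47698268309092456 0.0005127274625451785 0.04635881486015769
L [ 0.56982072 -0.02148766]
R [ 0.572153  -0.0218405]
origin [ 0.57098686 -0.02166408]
yaw -8.602828 bay pt [ 0.45826947 -0.00461149] far [ 0.66195177 -0.03542582]
rod 912 [-67.   1.] ext x -90.0 -42.0 y -45.0 44.0
rod 891 [-9.  1.] ext x -34.0 14.0 y -44.0 46.0
rod 799 [59.  2.] ext x 36.0 82.0 y -43.0 48.0
```

move_arm --pt "0.3 -0.15 0 0 0 0 -1" --pt "0.65 -0.27 0.1 0 0 0 -1" --pt "0.83 -0.336 0.3 0 0 0 -1" --pt "0.83 -0.336 0.45 0 0 0 -1" --pt "0.83 -0.336 0.5 0 0 0 -1" --pt "0.83 -0.336 0.5 0 0 0 -1" --pt "0.83 -0.336 0.5 0 0 0 -1"

```text
time: 5.85
ee_pos: [0.4577, -0.003, 0.0978]
ee_rot: [0.001, 0.759, 0.651, 0.0]
wrist_force: [-0.0, -0.5, -2.5]
grip_width: 0.0237
gripper_force: 45.0
```

Run:
```python
from h import *
plan(.4565,-.0033,.075,81.4)
```

```text
t 5.85 pos [ 0.4577 -0.003   0.0978] F [-0.  -0.5 -2.5] plan [-0.004 -0.01   0.19 ] [ 0.002  0.    -0.003]
```

move_arm --pt "0 -0.01 0.1 0 0 0 -1" --pt "0 -0.01 0.18 0 0 0 -1" --pt "0 -0.01 0.215 0 0 0 -1" --pt "0 -0.01 0.215 0 0 0 -1" --pt "0 -0.01 0.215 0 0 0 -1" --pt "0 -0.01 0.215 0 0 0 -1"

```text
time: 6.45
ee_pos: [0.4559, -0.0012, 0.0721]
ee_rot: [0.0, 0.758, 0.652, 0.0]
wrist_force: [-0.5, 0.3, -2.3]
grip_width: 0.0239
gripper_force: 45.0
```

Run:
```python
from h import *
plan(.4565,-.0033,.071,81.4)
s=telemetry.read_state();p,d=cams.capture('wrist')
np.savez('w4.npz',p=p,d=d,pos=s['ee_pos'],q=s['ee_rot'])
p2,_=cams.capture('scene')
a=cv2.resize(p[60:260,150:350],None,fx=2,fy=2);b=cv2.resize(p2[165:265,165:300],(400*135//100,400))
cv2.imwrite('pics/w4.png',np.hstack([a,b[:, :400]])[:,:,::-1])
```

```text
t 6.45 pos [ 0.4559 -0.0012  0.0721] F [-0.5  0.3 -2.3] plan [-0.016  0.007  0.009] [ 0.001 -0.     0.001]
```

View pics/w4.png

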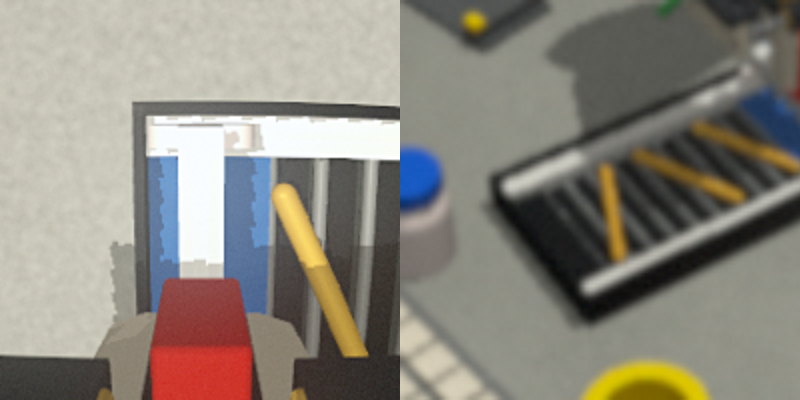

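The rake hovers over the blue bay with the runner over the rail. I'll check its lateral offset against the rail.

Run:
```python
from h import *
f=np.load('w4.npz');R=Ro.from_quat(f['q'][[1,2,3,0]])
V=f['p'].astype(int)
print(V[110:145,285].sum(1).tolist()); print(V[110:145,252].sum(1).tolist()); print(V[118:143,235].sum(1).tolist())
g=lambda uv,z:R.inv().apply(wray(f,[uv],z)-f['pos'])[0].round(4)
print('rail inner',g((285,138.5),.0235),g((230,138),.0235),'outer',g((285,118),.0235),'bar end',g((250.5,122.5),f['pos'][2]-.0145),'bay wall',g((223.5,180),.016),'bay edge',g((285,180),.016))
```

```text
[572, 221, 274, 279, 264, 270, 248, 297, 765, 765, 758, 757, 755, 756, 757, 757, 756, 750, 755, 755, 757, 758, 757, 755, 754, 759, 760, 765, 617, 502, 513, 518, 532, 535, 526]
[474, 279, 321, 308, 311, 321, 300, 420, 653, 658, 765, 676, 435, 662, 765, 758, 757, 756, 756, 757, 757, 755, 758, 757, 755, 755, 756, 756, 757, 757, 757, 755, 757, 757, 756]
[652, 641, 765, 735, 592, 764, 759, 755, 757, 756, 755, 755, 757, 755, 757, 762, 679, 607, 757, 765, 490, 460, 465, 463, 465]
rail inner [0.0506 0.0253 0.0486] [ 0.0509 -0.0146  0.0486] outer [0.0656 0.025  0.0486] bar end [0.0636 0.0002 0.0145] bay wall [ 0.0178 -0.0206  0.056 ] bay edge [0.0178 0.0268 0.0561]
```

move_arm --pt "-0.01 0 0.008 0 0 0 -1" --pt "-0.022 0 0.016 0 0 0 -1" --pt "-0.022 0 0.025 0 0 0 -1" --pt "-0.022 0 0.03 0 0 0 -1" --pt "-0.022 0 0.03 0 0 0 -1" --pt "-0.022 0 0.03 0 0 0 -1"

```text
time: 7.15
ee_pos: [0.4551, -0.0038, 0.0681]
ee_rot: [-0.0, 0.758, 0.652, 0.0]
wrist_force: [0.8, -0.8, -2.0]
grip_width: 0.0238
gripper_force: 45.0
```

move_arm --pt "0 0 0.002 0 0 0 -1" --pt "0 0 0.004 0 0 0 -1" --pt "0 0 0.004 0 0 0 -1"

```text
time: 7.45
ee_pos: [0.4551, -0.0038, 0.0676]
ee_rot: [-0.0, 0.758, 0.652, 0.0]
wrist_force: [0.3, -0.2, -3.0]
grip_width: 0.0238
gripper_force: 45.0
```

move_arm --pt "0 0 0.002 0 0 0 -1" --pt "0 0 0.004 0 0 0 -1" --pt "0 0 0.004 0 0 0 -1"

```text
time: 7.75
ee_pos: [0.4551, -0.0039, 0.0671]
ee_rot: [-0.0, 0.758, 0.652, -0.0]
wrist_force: [0.1, 0.1, -2.3]
grip_width: 0.0237
gripper_force: 45.0
```

move_arm --pt "0 0 0.002 0 0 0 -1" --pt "0 0 0.004 0 0 0 -1" --pt "0 0 0.004 0 0 0 -1"

```text
time: 8.05
ee_pos: [0.4551, -0.0039, 0.0666]
ee_rot: [-0.0, 0.758, 0.652, -0.0]
wrist_force: [0.5, 0.2, -2.2]
grip_width: 0.0238
gripper_force: 45.0
```

move_arm --pt "0 0 0.002 0 0 0 -1" --pt "0 0 0.004 0 0 0 -1" --pt "0 0 0.004 0 0 0 -1"

```text
time: 8.35
ee_pos: [0.4551, -0.0039, 0.0661]
ee_rot: [-0.0, 0.758, 0.652, 0.0]
wrist_force: [-0.8, -0.4, -2.0]
grip_width: 0.0238
gripper_force: 45.0
```

move_arm --pt "0 0 0.002 0 0 0 -1" --pt "0 0 0.004 0 0 0 -1" --pt "0 0 0.004 0 0 0 -1"

```text
time: 8.65
ee_pos: [0.4551, -0.0039, 0.0657]
ee_rot: [-0.0, 0.758, 0.652, 0.0]
wrist_force: [-0.0, 0.3, -2.4]
grip_width: 0.0235
gripper_force: 45.0
```

move_arm --pt "0 0 0.002 0 0 0 -1" --pt "0 0 0.004 0 0 0 -1" --pt "0 0 0.004 0 0 0 -1"

```text
time: 8.95
ee_pos: [0.4551, -0.0038, 0.0652]
ee_rot: [-0.0, 0.758, 0.652, 0.0]
wrist_force: [0.1, 0.2, -2.4]
grip_width: 0.0236
gripper_force: 45.0
```

move_arm --pt "0 0 0.002 0 0 0 -1" --pt "0 0 0.004 0 0 0 -1" --pt "0 0 0.004 0 0 0 -1"

```text
time: 9.25
ee_pos: [0.4551, -0.0039, 0.065]
ee_rot: [0.0, 0.758, 0.652, 0.0]
wrist_force: [-1.2, -0.9, 2.4]
grip_width: 0.0238
gripper_force: 45.0
```

Contact: the load went from −2.3 to +2.4 N, so about 4.7 N bearing. I'll start combing at 15 mm/s (0.0125 per row) and learn the rail slope.

move_arm --pt "0 0.01 0 0 0 0 -1" --pt "0 0.0225 0 0 0 0 -1" --pt "0 0.035 0 0 0 0 -1" --pt "0 0.0475 0 0 0 0 -1" --pt "0 0.06 0 0 0 0 -1" --pt "0 0.0725 0 0 0 0 -1"

```text
time: 9.85
ee_pos: [0.4621, -0.0049, 0.065]
ee_rot: [-0.001, 0.758, 0.652, -0.001]
wrist_force: [-4.0, 0.1, 7.4]
grip_width: 0.0238
gripper_force: 45.0
```

move_arm --pt "0 0.0125 -0.0011 0 0 0 -1" --pt "0 0.025 -0.0012 0 0 0 -1" --pt "0 0.0375 -0.0013 0 0 0 -1" --pt "0 0.05 -0.0014 0 0 0 -1" --pt "0 0.0625 -0.0015 0 0 0 -1" --pt "0 0.075 -0.0016 0 0 0 -1" --pt "0 0.0875 -0.0017 0 0 0 -1" --pt "0 0.1 -0.0018 0 0 0 -1"

```text
time: 10.65
ee_pos: [0.4749, -0.0068, 0.0651]
ee_rot: [-0.001, 0.758, 0.652, -0.001]
wrist_force: [-3.3, 0.9, 5.9]
grip_width: 0.0235
gripper_force: 45.0
```

move_arm --pt "0 0.0125 -0.0007 0 0 0 -1" --pt "0 0.025 -0.00085 0 0 0 -1" --pt "0 0.0375 -0.001 0 0 0 -1" --pt "0 0.05 -0.0011 0 0 0 -1" --pt "0 0.0625 -0.0012 0 0 0 -1" --pt "0 0.075 -0.0014 0 0 0 -1" --pt "0 0.0875 -0.0015 0 0 0 -1" --pt "0 0.1 -0.0016 0 0 0 -1"

```text
time: 11.45
ee_pos: [0.4875, -0.0087, 0.0651]
ee_rot: [-0.0, 0.758, 0.652, -0.0]
wrist_force: [-2.2, 0.5, 4.8]
grip_width: 0.0237
gripper_force: 45.0
```

move_arm --pt "0 0.0125 -0.0006 0 0 0 -1" --pt "0 0.025 -0.0008 0 0 0 -1" --pt "0 0.0375 -0.001 0 0 0 -1" --pt "0 0.05 -0.0011 0 0 0 -1" --pt "0 0.0625 -0.0013 0 0 0 -1" --pt "0 0.075 -0.0014 0 0 0 -1" --pt "0 0.0875 -0.0016 0 0 0 -1" --pt "0 0.1 -0.0018 0 0 0 -1"

```text
time: 12.25
ee_pos: [0.5, -0.0108, 0.0652]
ee_rot: [0.0, 0.758, 0.652, 0.0]
wrist_force: [0.7, 0.2, -2.2]
grip_width: 0.0241
gripper_force: 45.0
```

move_arm --pt "0 0.004 0.0008 0 0 0 -1" --pt "0 0.01 0.0014 0 0 0 -1" --pt "0 0.0225 0.0014 0 0 0 -1" --pt "0 0.035 0.0014 0 0 0 -1"

```text
time: 12.65
ee_pos: [0.5036, -0.0112, 0.0652]
ee_rot: [0.0, 0.758, 0.652, 0.0]
wrist_force: [-1.7, -0.7, -0.9]
grip_width: 0.0237
gripper_force: 45.0
```

move_arm --pt "0 0.0125 0.0008 0 0 0 -1" --pt "0 0.025 0.0008 0 0 0 -1" --pt "0 0.0375 0.0008 0 0 0 -1" --pt "0 0.05 0.0008 0 0 0 -1" --pt "0 0.0625 0.0007 0 0 0 -1" --pt "0 0.075 0.0006 0 0 0 -1"

```text
time: 13.25
ee_pos: [0.5123, -0.0124, 0.0652]
ee_rot: [-0.0, 0.758, 0.652, -0.0]
wrist_force: [-3.4, 1.0, 3.1]
grip_width: 0.0236
gripper_force: 45.0
```

move_arm --pt "0 0.0125 0 0 0 0 -1" --pt "0 0.025 -0.0001 0 0 0 -1" --pt "0 0.0375 -0.0001 0 0 0 -1" --pt "0 0.05 -0.0002 0 0 0 -1" --pt "0 0.0625 -0.0002 0 0 0 -1" --pt "0 0.075 -0.0003 0 0 0 -1" --pt "0 0.0875 -0.0003 0 0 0 -1" --pt "0 0.1 -0.0004 0 0 0 -1"

```text
time: 14.05
ee_pos: [0.5242, -0.0143, 0.0653]
ee_rot: [-0.0, 0.758, 0.652, -0.0]
wrist_force: [-3.6, 0.2, 4.0]
grip_width: 0.0238
gripper_force: 45.0
```

Run:
```python
from h import *
p,_=cams.capture('wrist');p2,_=cams.capture('top')
a=cv2.resize(p[60:220,150:350],(500,400));b=cv2.resize(p2[115:230,235:315],(280,400))
cv2.imwrite('pics/w5.png',np.hstack([a,b])[:,:,::-1])
```

View pics/w5.png

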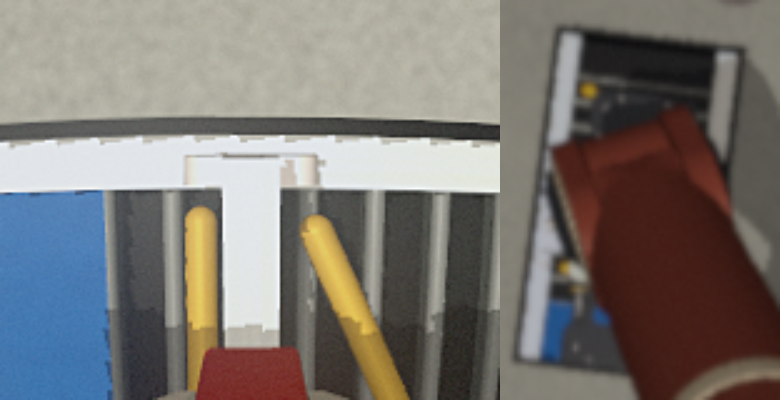

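The first rod lies parallel in a groove behind the rake (left panel, u≈200) and the second is just ahead. Continuing.

move_arm --pt "0 0.0125 -0.0003 0 0 0 -1" --pt "0 0.025 -0.0004 0 0 0 -1" --pt "0 0.0375 -0.0005 0 0 0 -1" --pt "0 0.05 -0.0005 0 0 0 -1" --pt "0 0.0625 -0.0006 0 0 0 -1" --pt "0 0.075 -0.0007 0 0 0 -1" --pt "0 0.0875 -0.0008 0 0 0 -1" --pt "0 0.1 -0.0008 0 0 0 -1"

```text
time: 14.95
ee_pos: [0.5361, -0.0161, 0.0653]
ee_rot: [-0.0, 0.758, 0.652, -0.0]
wrist_force: [-3.7, 0.5, 5.2]
grip_width: 0.0238
gripper_force: 45.0
```

move_arm --pt "0 0.0125 -0.0004 0 0 0 -1" --pt "0 0.025 -0.0006 0 0 0 -1" --pt "0 0.0375 -0.0007 0 0 0 -1" --pt "0 0.05 -0.0008 0 0 0 -1" --pt "0 0.0625 -0.0009 0 0 0 -1" --pt "0 0.075 -0.001 0 0 0 -1" --pt "0 0.0875 -0.0011 0 0 0 -1" --pt "0 0.1 -0.0012 0 0 0 -1"

```text
time: 15.75
ee_pos: [0.5482, -0.018, 0.0653]
ee_rot: [0.0, 0.758, 0.652, 0.0]
wrist_force: [-2.1, 0.3, 3.0]
grip_width: 0.0239
gripper_force: 45.0
```

move_arm --pt "0 0.0125 -0.0001 0 0 0 -1" --pt "0 0.025 -0.0002 0 0 0 -1" --pt "0 0.0375 -0.0003 0 0 0 -1" --pt "0 0.05 -0.0004 0 0 0 -1" --pt "0 0.0625 -0.0005 0 0 0 -1" --pt "0 0.075 -0.0006 0 0 0 -1" --pt "0 0.0875 -0.0007 0 0 0 -1" --pt "0 0.1 -0.0008 0 0 0 -1"

```text
time: 16.55
ee_pos: [0.5601, -0.0197, 0.0654]
ee_rot: [0.0, 0.758, 0.652, 0.0]
wrist_force: [-1.6, 0.7, 0.1]
grip_width: 0.024
gripper_force: 45.0
```

move_arm --pt "0 0.0125 0.0006 0 0 0 -1" --pt "0 0.025 0.0006 0 0 0 -1" --pt "0 0.0375 0.0005 0 0 0 -1" --pt "0 0.05 0.0005 0 0 0 -1" --pt "0 0.0625 0.0004 0 0 0 -1" --pt "0 0.075 0.0004 0 0 0 -1" --pt "0 0.0875 0.0003 0 0 0 -1" --pt "0 0.1 0.0003 0 0 0 -1"

```text
time: 17.35
ee_pos: [0.5718, -0.0215, 0.0654]
ee_rot: [-0.0, 0.758, 0.652, 0.0]
wrist_force: [-1.8, 1.1, 1.4]
grip_width: 0.0238
gripper_force: 45.0
```

move_arm --pt "0 0.0125 0.0004 0 0 0 -1" --pt "0 0.025 0.0004 0 0 0 -1" --pt "0 0.0375 0.0003 0 0 0 -1" --pt "0 0.05 0.0003 0 0 0 -1" --pt "0 0.0625 0.0002 0 0 0 -1" --pt "0 0.075 0.0002 0 0 0 -1" --pt "0 0.0875 0.0001 0 0 0 -1" --pt "0 0.1 0.0001 0 0 0 -1"

```text
time: 18.15
ee_pos: [0.5837, -0.0232, 0.0655]
ee_rot: [-0.0, 0.758, 0.652, -0.0]
wrist_force: [-2.7, 0.2, 1.8]
grip_width: 0.0239
gripper_force: 45.0
```

move_arm --pt "0 0.0125 0.0002 0 0 0 -1" --pt "0 0.025 0.0002 0 0 0 -1" --pt "0 0.0375 0.0002 0 0 0 -1" --pt "0 0.05 0.0001 0 0 0 -1" --pt "0 0.0625 0.0001 0 0 0 -1" --pt "0 0.075 0 0 0 0 -1" --pt "0 0.0875 0 0 0 0 -1" --pt "0 0.1 -0.0001 0 0 0 -1"

```text
time: 18.95
ee_pos: [0.5955, -0.025, 0.0655]
ee_rot: [-0.0, 0.758, 0.652, -0.0]
wrist_force: [-2.5, -0.1, 4.3]
grip_width: 0.0235
gripper_force: 45.0
```

Run:
```python
from h import *
plan(.66,-.035,.0655,81.4)
s=telemetry.read_state();p,d=cams.capture('wrist');f=dict(pos=s['ee_pos'],q=s['ee_rot']);H,S,V=ms(p)
o=np.array([.570,-.0215]);a=np.radians(-8.6);D=np.array([[np.cos(a),np.sin(a)],[-np.sin(a),np.cos(a)]])
M=(H>12)&(H<28)&(S>130)&(V>70);M[:100]=0;M[200:]=0
print('rake x',D@(s['ee_pos'][:2]-o))
for A,ce,mm in blobs(M,30):
    uv=np.argwhere(mm)[:,::-1]
    for z in(.009,.021):
        q=(wray(f,uv,z)[:,:2]-o)@D.T*1000;hi=q[:,1]>q[:,1].max()-8;l=q[:,1]<q[:,1].min()+8
        print('rod z',z,A,'x at top',q[hi,0].mean().round(),'x at low',q[l,0].mean().round(),'y',q[:,1].min().round(),q[:,1].max().round())
```

```text
t 18.95 pos [ 0.5955 -0.025   0.0655] F [-2.5 -0.1  4.3] plan [-0.002  0.544 -0.   ] [-0.    -0.     0.001]
rake x [0.02575423 0.00034639]
rod z 0.009 734 x at top 2.0 x at low 2.0 y 3.0 51.0
rod z 0.021 734 x at top 3.0 x at low 3.0 y 6.0 52.0
rod z 0.009 599 x at top -63.0 x at low -62.0 y 2.0 47.0
rod z 0.021 599 x at top -58.0 x at low -57.0 y 6.0 48.0
rod z 0.009 789 x at top 82.0 x at low 66.0 y 3.0 47.0
rod z 0.021 789 x at top 79.0 x at low 64.0 y 6.0 48.0
```

Rods A and B lie parallel in the grooves at x≈-60 and 0. On to rod C.

move_arm --pt "0 0.0125 -0.0003 0 0 0 -1" --pt "0 0.025 -0.0004 0 0 0 -1" --pt "0 0.0375 -0.0005 0 0 0 -1" --pt "0 0.05 -0.0005 0 0 0 -1" --pt "0 0.0625 -0.0006 0 0 0 -1" --pt "0 0.075 -0.0007 0 0 0 -1" --pt "0 0.0875 -0.0008 0 0 0 -1" --pt "0 0.1 -0.0008 0 0 0 -1"

```text
time: 19.8
ee_pos: [0.6073, -0.0268, 0.0655]
ee_rot: [-0.0, 0.758, 0.652, -0.0]
wrist_force: [-2.8, 0.4, 4.1]
grip_width: 0.0241
gripper_force: 45.0
```

move_arm --pt "0 0.0125 -0.0003 0 0 0 -1" --pt "0 0.025 -0.0004 0 0 0 -1" --pt "0 0.0375 -0.0005 0 0 0 -1" --pt "0 0.05 -0.0006 0 0 0 -1" --pt "0 0.0625 -0.0007 0 0 0 -1" --pt "0 0.075 -0.0008 0 0 0 -1" --pt "0 0.0875 -0.0009 0 0 0 -1" --pt "0 0.1 -0.001 0 0 0 -1"

```text
time: 20.6
ee_pos: [0.6194, -0.0288, 0.0656]
ee_rot: [0.0, 0.758, 0.652, 0.0]
wrist_force: [-2.6, 0.3, 2.3]
grip_width: 0.0237
gripper_force: 45.0
```

move_arm --pt "0 0.0125 0 0 0 0 -1" --pt "0 0.025 -0.0001 0 0 0 -1" --pt "0 0.0375 -0.0002 0 0 0 -1" --pt "0 0.05 -0.0003 0 0 0 -1" --pt "0 0.0625 -0.0003 0 0 0 -1" --pt "0 0.075 -0.0004 0 0 0 -1"

```text
time: 21.2
ee_pos: [0.6283, -0.0299, 0.0657]
ee_rot: [-0.0, 0.758, 0.652, 0.0]
wrist_force: [-2.6, -0.2, 1.3]
grip_width: 0.024
gripper_force: 45.0
```

move_arm --pt "0 0.0125 0.0002 0 0 0 -1" --pt "0 0.025 0.0002 0 0 0 -1" --pt "0 0.0375 0.0001 0 0 0 -1" --pt "0 0.05 0.0001 0 0 0 -1" --pt "0 0.0625 0 0 0 0 -1" --pt "0 0.075 -0.0001 0 0 0 -1" --pt "0 0.0875 -0.0001 0 0 0 -1" --pt "0 0.1 -0.0002 0 0 0 -1"

```text
time: 22.0
ee_pos: [0.6401, -0.0318, 0.0657]
ee_rot: [-0.0, 0.758, 0.652, 0.0]
wrist_force: [-1.6, 0.0, 1.6]
grip_width: 0.0238
gripper_force: 45.0
```

move_arm --pt "0 0.0125 0.0003 0 0 0 -1" --pt "0 0.025 0.0003 0 0 0 -1" --pt "0 0.0375 0.0002 0 0 0 -1" --pt "0 0.05 0.0001 0 0 0 -1" --pt "0 0.0625 0 0 0 0 -1" --pt "0 0.075 -0.0001 0 0 0 -1" --pt "0 0.0875 -0.0002 0 0 0 -1"

```text
time: 22.7
ee_pos: [0.6505, -0.0333, 0.0657]
ee_rot: [-0.0, 0.758, 0.652, 0.0]
wrist_force: [-2.0, 0.5, 1.0]
grip_width: 0.024
gripper_force: 45.0
```

move_arm --pt "0 0.0125 0.0003 0 0 0 -1" --pt "0 0.025 0.0003 0 0 0 -1" --pt "0 0.0375 0.0003 0 0 0 -1" --pt "0 0.05 0.0002 0 0 0 -1" --pt "0 0.0625 0.0001 0 0 0 -1" --pt "0 0.075 0 0 0 0 -1" --pt "0 0.085 0 0 0 0 -1" --pt "0 0.085 0 0 0 0 -1"

```text
time: 23.5
ee_pos: [0.6608, -0.0349, 0.0658]
ee_rot: [0.0, 0.758, 0.652, 0.0]
wrist_force: [-1.0, 0.1, 1.0]
grip_width: 0.0238
gripper_force: 45.0
```

```bash
cat > rods.py <<'E'
from h import *
plan(.661,-.0353,.0655,81.4)
s=telemetry.read_state();p,d=cams.capture('wrist');f=dict(pos=s['ee_pos'],q=s['ee_rot']);H,S,V=ms(p)
o=np.array([.570,-.0215]);a=np.radians(-8.6);D=np.array([[np.cos(a),np.sin(a)],[-np.sin(a),np.cos(a)]])
M=(H>12)&(H<28)&(S>130)&(V>70);M[200:]=0
print('rake',D@(s['ee_pos'][:2]-o))
for A,ce,mm in blobs(M,30):
    uv=np.argwhere(mm)[:,::-1];q=(wray(f,uv,.009)[:,:2]-o)@D.T*1000;hi=q[:,1]>q[:,1].max()-8;l=q[:,1]<q[:,1].min()+8
    print('rod',A,ce.round(),'x top',q[hi,0].mean().round(),'x low',q[l,0].mean().round(),'y',q[:,1].min().round(),q[:,1].max().round())
cv2.imwrite('pics/w6.png',cv2.resize(p[60:240,130:390],None,fx=2.5,fy=2.5)[:,:,::-1])
E
python3 rods.py
```

```text
t 23.5 pos [ 0.6608 -0.0349  0.0658] F [-1.   0.1  1. ] plan [-0.003  0.002  0.002] [ 0.001 -0.     0.001]
rake [0.09176134 0.0003585 ]
rod 1175 [324.   8.] x top 158.0 x low 145.0 y 144.0 166.0
rod 754 [206. 169.] x top 58.0 x low 58.0 y 3.0 52.0
rod 567 [137. 170.] x top 1.0 x low 1.0 y 2.0 51.0
rod 526 [ 74. 174.] x top -62.0 x low -63.0 y 1.0 47.0
```

All three rods lie parallel in their own grooves (x≈-60, 0, +60), and the rake is at +92. I'll lift straight off and go back to the rest.

move_arm --pt "0 0.004 0 0 0 0 -1" --pt "0 0.004 0 0 0 0 -1" --pt "0 0.004 -0.03 0 0 0 -1" --pt "0 0.004 -0.15 0 0 0 -1" --pt "0 0.004 -0.45 0 0 0 -1" --pt "0 0.004 -0.8 0 0 0 -1" --pt "0 0.004 -0.8 0 0 0 -1" --pt "0 0.004 -0.8 0 0 0 -1"

```text
time: 24.35
ee_pos: [0.6617, -0.0349, 0.1637]
ee_rot: [0.001, 0.758, 0.652, 0.001]
wrist_force: [-0.4, -1.4, -3.6]
grip_width: 0.0242
gripper_force: 45.0
```

```bash
python3 -c "
from h import *
plan(.5482,-.3371,.155,95.5)"
```

```text
t 24.35 pos [ 0.6617 -0.0349  0.1637] F [-0.4 -1.4 -3.6] plan [-2.631 -0.56   0.07 ] [ 0.005  0.    -0.313]
```

move_arm --pt "-0.15 -0.2 0 0 0 0 -1" --pt "-0.45 -0.4 0 0 0 -0.1 -1" --pt "-0.8 -0.56 0 0 0 -0.2 -1" --pt "-1 -0.56 0 0 0 -0.31 -1" --pt "-1 -0.56 0 0 0 -0.31 -1" --pt "-1 -0.56 0 0 0 -0.31 -1"

```text
time: 24.95
ee_pos: [0.5756, -0.1439, 0.1605]
ee_rot: [-0.001, 0.674, 0.739, -0.0]
wrist_force: [0.3, 1.3, -1.7]
grip_width: 0.0237
gripper_force: 45.0
```

```bash
python3 -c "
from h import *
plan(.5482,-.3371,.155,95.5)"
```

```text
t 24.95 pos [ 0.5756 -0.1439  0.1605] F [ 0.3  1.3 -1.7] plan [-1.583 -0.374  0.044] [-0.003 -0.002 -0.006]
```

move_arm --pt "-0.4 -0.1 0.02 0 0 0 -1" --pt "-0.8 -0.2 0.04 0 0 -0.005 -1" --pt "-0.9 -0.22 0.04 0 0 -0.005 -1" --pt "-0.9 -0.22 0.04 0 0 -0.005 -1"

```text
time: 25.35
ee_pos: [0.5596, -0.2558, 0.1558]
ee_rot: [-0.001, 0.673, 0.739, -0.001]
wrist_force: [-0.1, -0.3, -1.9]
grip_width: 0.0236
gripper_force: 45.0
```

```bash
python3 -c "
from h import *
plan(.5482,-.3371,.155,95.5)"
```

```text
t 25.35 pos [ 0.5596 -0.2558  0.1558] F [-0.1 -0.3 -1.9] plan [-0.666 -0.157  0.007] [-0.002  0.    -0.004]
```

move_arm --pt "-0.3 -0.07 0 0 0 0 -1" --pt "-0.55 -0.13 0 0 0 0 -1" --pt "-0.666 -0.157 0.05 0 0 0 -1" --pt "-0.666 -0.157 0.25 0 0 0 -1" --pt "-0.666 -0.157 0.45 0 0 0 -1" --pt "-0.666 -0.157 0.6 0 0 0 -1" --pt "-0.666 -0.157 0.66 0 0 0 -1" --pt "-0.666 -0.157 0.66 0 0 0 -1" --pt "-0.666 -0.157 0.66 0 0 0 -1" --pt "-0.666 -0.157 0.66 0 0 0 -1"

```text
time: 26.35
ee_pos: [0.5507, -0.3346, 0.0791]
ee_rot: [0.001, 0.671, 0.741, 0.001]
wrist_force: [0.0, -0.2, -2.5]
grip_width: 0.0239
gripper_force: 45.0
```

Run:
```python
from h import *
plan(.5482,-.3371,.0615,95.5)
s=telemetry.read_state();p,d=cams.capture('wrist');R=Ro.from_quat(np.array(s['ee_rot'])[[1,2,3,0]]);f=dict(pos=s['ee_pos'],q=s['ee_rot']);H,S,V=ms(p)
m=(H>15)&(H<34)&(S>150)&(V>70);m[:100]=0;m[165:]=0;m[:,:190]=0;m[:,320:]=0
for A,ce,mm in blobs(m):print('stop',A,ce.round(1),R.inv().apply(wray(f,[ce],.026)-f['pos'])[0].round(4))
cv2.imwrite('pics/w7.png',cv2.resize(p[80:240,170:340],None,fx=3.5,fy=3.5)[:,:,::-1])
```

```text
t 26.35 pos [ 0.5507 -0.3346  0.0791] F [ 0.  -0.2 -2.5] plan [-0.018 -0.023  0.146] [0.003 0.001 0.003]
stop 338 [201.1 129.8] [ 0.0569 -0.0364  0.0529]
stop 356 [292.2 129.9] [0.0567 0.031  0.0531]
```

View pics/w7.png

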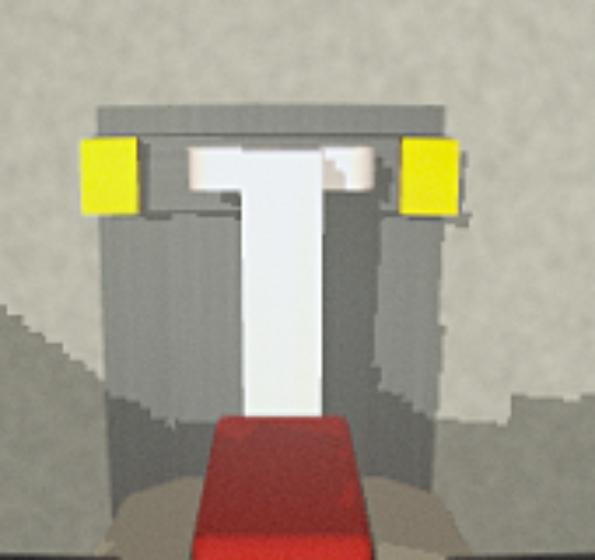

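The runner is between the stops (82–138 and 401–460 in the crop), offset about 2.5 mm in both axes, which agrees with the plan. I'll correct and lower.

move_arm --pt "-0.019 -0.023 0 0 0 0 -1" --pt "-0.019 -0.023 0.04 0 0 0 -1" --pt "-0.019 -0.023 0.08 0 0 0 -1" --pt "-0.019 -0.023 0.1 0 0 0 -1" --pt "-0.019 -0.023 0.115 0 0 0 -1" --pt "-0.019 -0.023 0.12 0 0 0 -1" --pt "-0.019 -0.023 0.12 0 0 0 -1" --pt "-0.019 -0.023 0.12 0 0 0 -1"

```text
time: 27.2
ee_pos: [0.5471, -0.3374, 0.0634]
ee_rot: [0.0, 0.672, 0.741, 0.0]
wrist_force: [0.3, 0.1, -2.1]
grip_width: 0.0234
gripper_force: 45.0
```

```bash
python3 -c "
from h import *
plan(.5482,-.3371,.0615,95.5)"
```

```text
t 27.2 pos [ 0.5471 -0.3374  0.0634] F [ 0.3  0.1 -2.1] plan [0.002 0.009 0.016] [ 0.    -0.     0.002]
```

move_arm --pt "0 0.007 0.003 0 0 0 -1" --pt "0 0.007 0.006 0 0 0 -1" --pt "0 0.007 0.008 0 0 0 -1" --pt "0 0.007 0.008 0 0 0 -1"

```text
time: 27.6
ee_pos: [0.5478, -0.3373, 0.0623]
ee_rot: [-0.0, 0.672, 0.741, 0.0]
wrist_force: [-0.3, 0.1, -1.8]
grip_width: 0.0234
gripper_force: 45.0
```

move_arm --pt "0 0 0.003 0 0 0 -1" --pt "0 0 0.005 0 0 0 -1" --pt "0 0 0.005 0 0 0 -1"

```text
time: 27.9
ee_pos: [0.5478, -0.3373, 0.0617]
ee_rot: [-0.0, 0.672, 0.741, 0.0]
wrist_force: [0.2, -0.1, -2.6]
grip_width: 0.0237
gripper_force: 45.0
```

move_arm --pt "0 0 0.002 0 0 0 -1" --pt "0 0 0.004 0 0 0 -1" --pt "0 0 0.004 0 0 0 -1"

```text
time: 28.2
ee_pos: [0.5478, -0.3374, 0.0614]
ee_rot: [0.0, 0.672, 0.741, 0.0]
wrist_force: [-0.2, -0.1, -1.4]
grip_width: 0.0237
gripper_force: 45.0
```

move_arm --pt "0 0 0.001 0 0 0 -1" --pt "0 0 0.002 0 0 0 -1" --pt "0 0 0.002 0 0 0 -1"

```text
time: 28.5
ee_pos: [0.5478, -0.3374, 0.0614]
ee_rot: [0.0, 0.672, 0.741, 0.0]
wrist_force: [-0.3, -0.5, 0.6]
grip_width: 0.0237
gripper_force: 45.0
```

The rake is seated, bearing about 3 N. Release and withdraw.

move_arm --pt "0 0 0 0 0 0 -0.3" --pt "0 0 0 0 0 0 0" --pt "0 0 0 0 0 0 0.2" --pt "0 0 0 0 0 0 0.2" --pt "0 0 0 0 0 0 0.2" --pt "0 0 0 0 0 0 0.2" --pt "0 0 -0.2 0 0 0 0.2" --pt "0 0 -0.5 0 0 0 0.2" --pt "0 0 -0.9 0 0 0 0.2" --pt "0 0 -0.9 0 0 0 0.2" --pt "0 0 -0.9 0 0 0 0.2"

```text
time: 29.6
ee_pos: [0.5485, -0.3377, 0.1706]
ee_rot: [0.002, 0.672, 0.741, 0.0]
wrist_force: [-0.9, -0.1, -1.1]
grip_width: 0.0557
gripper_force: 0.0
```

move_arm --pt "-0.3 0 -0.3 0 0 0 0.2" --pt "-0.5 0 -0.6 0 0 0 0.2" --pt "-0.5 0 -0.6 0 0 0 0.2" --pt "-0.5 0 -0.6 0 0 0 0.2"

```text
time: 30.0
ee_pos: [0.553, -0.3972, 0.2397]
ee_rot: [-0.001, 0.672, 0.74, -0.0]
wrist_force: [-0.3, 1.3, -1.1]
grip_width: 0.0559
gripper_force: 0.0
```

Run:
```python
from h import *
p,_=cams.capture('wrist');p2,_=cams.capture('scene');p3,_=cams.capture('top')
s=telemetry.read_state();print(s['wrist_force'],s['dq'].round(3) if hasattr(s['dq'],'round') else s['dq'])
a=cv2.resize(p[0:250,130:460],(396,300));b=cv2.resize(p2[100:260,120:300],(338,300));c=cv2.resize(p3[115:230,230:430],(522,300))
o=np.zeros((600,734,3),np.uint8);o[:300,:396]=a;o[:300,396:]=b;o[300:,:522]=c
cv2.imwrite('pics/w8.png',o[:,:,::-1])
```

```text
[-0.00417959 -0.22419448  0.53171103] [-0.004 -0.002  0.    -0.007  0.002  0.002  0.002]
```

View pics/w8.png

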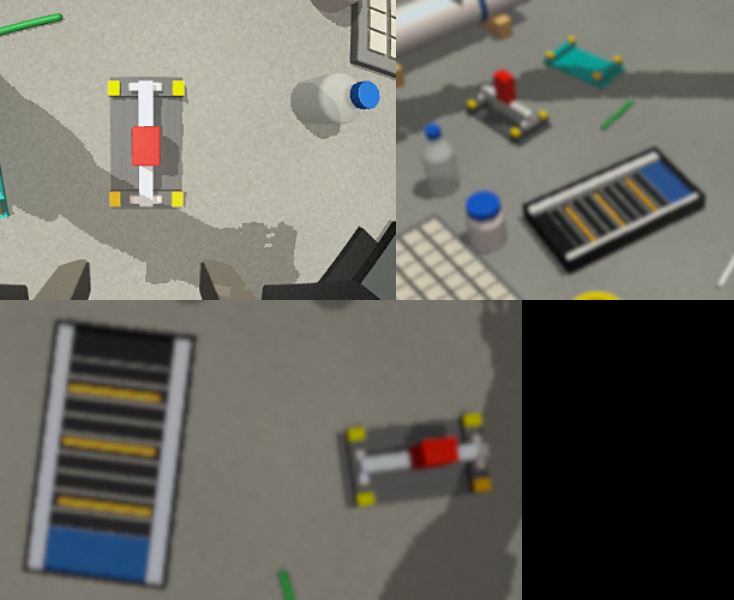

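The three rods are in separate grooves (lower panel at v≈393, 445 and 505). The rake stands upright between the stops in the dark rest, and the gripper is clear.

```bash
python3 -c "
from cell import order
print(order.sign_off())"
```

```text
the job is handed in; nothing more can be done
None
```

The job is handed in at about 30 s of the 72 s allowed: the three rods lie in separate grooves and the rake stands upright in its rest, but during combing the runners carried 0–10 N rather than a steady 5 N, lifting clear briefly once.

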